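# Make up two milk-testing kits

## Task

Make up two milk-testing kits from the stock on the bench. The blue tray gets the red-capped jar, the amber bottle and the white canister with the blue cap; the orange tray gets the green-capped jar and the small green-and-white carton, each thing standing upright on the tray's floor in a compartment of its own (any compartment of that tray). Knock nothing over, and leave the yellow-capped jar, the white bottle and the black canister where they stand.

Things in the scene. Friction and masses are not known exactly. Their poses are not given: they have to be found in the camera images.
- red_jar: Sample jar, loose: an upright opaque white plastic cylinder, 40 mm in diameter and 68 mm tall, its top 18 mm being a flush red cap. About 80 g. Origin at the centre of its underside, z up.
- amber_bottle: Reagent bottle, loose: upright amber-brown bottle with a body 32 mm in diameter up to 56 mm, then a shoulder and a narrow black cap 19 mm in diameter; 82 mm tall in all. About 60 g. Origin at the centre of its underside, z up.
- blue_canister: Strip canister, loose: an upright white cylinder, 32 mm in diameter and 84 mm tall, its top 18 mm being a flush blue cap. About 50 g. Origin at the centre of its underside, z up.
- green_jar: Sample jar, loose: an upright opaque white plastic cylinder, 40 mm in diameter and 68 mm tall, its top 18 mm being a flush green cap. About 80 g. Origin at the centre of its underside, z up.
- carton: Small upright white carton of microwells with a green band round its sides and a green stripe along its top, loose: 44 mm along its x, 30 mm along its y, 64 mm tall, stiff. About 60 g. Origin at the centre of its underside, z up; it may be turned any way about z.
- blue_tray: Blue kit tray, fixed to the bench, 206 x 84 mm outside, open-topped, with three equal compartments in a row along its x axis, each 63 (x) by 76 mm (y) inside; walls and dividers 4 mm thick, 16 mm high; floor 4 mm thick. Origin: centre of its underside, z up; compartment centres at x = -67, 0 and +67 mm, y = 0. Left or right of the stock, x within 20 degrees or so of straight away from the robot.
- orange_tray: Orange kit tray, fixed to the bench, 139 x 84 mm outside, open-topped, with two equal compartments in a row along its x axis, each 63 (x) by 76 mm (y) inside; walls and dividers 4 mm thick, 16 mm high; floor 4 mm thick. Origin: centre of its underside, z up; compartment centres at x = -34 and +34 mm, y = 0. Left or right of the stock, x within 20 degrees or so of straight away from the robot.
- yellow_jar: Sample jar, loose: an upright opaque white plastic cylinder, 40 mm in diameter and 68 mm tall, its top 18 mm being a flush yellow cap. About 80 g. Origin at the centre of its underside, z up. Not part of either kit: it stays where it stands.
- white_bottle: Reagent bottle, loose: upright opaque white bottle with a body 32 mm in diameter up to 56 mm, then a shoulder and a narrow black cap 19 mm in diameter; 82 mm tall in all. About 60 g. Origin at the centre of its underside, z up. Not part of either kit: it stays where it stands.
- black_canister: Strip canister, loose: an upright black cylinder, 32 mm in diameter and 84 mm tall, its top 18 mm being a flush orange cap. About 50 g. Origin at the centre of its underside, z up. Not part of either kit: it stays where it stands.
Not all that is in view belongs to the job. What is shaped like the red_jar but pink or purple is not meant.

How it is judged:
By the outcome, as a careful person would: the job done as asked, in the order asked, and still so for the second after the job is handed in, with the robot touching nothing.
It also fails if it takes over 115 s, if anything falls off the work surface, if the arm or the gripper's body presses on something with over 40 N, if the wrist force passes 120 N, or if a joint passes its speed limit or range.

## Robot

A 6-joint arm with a two-finger parallel gripper is mounted at the origin on the work surface. World frame = base frame: x ahead of the robot, y to its left, z up, the work surface at z = 0. Lengths are in mm, angles in rad, forces in N, time in s.
With the tool pointing down it reaches from about 400 to 925 mm from the base axis. Payload 12.5 kg.
Tool frame: the origin (TCP) lies at the very end of the fingers, on their centre line; the grasp point (between the pads) lies 19 mm behind it; z points along the fingers, x is the direction in which the jaws open and shut, and the axes are right-handed (so a half turn about z gives the same grasp; the last joint's range is limited). The gripper opens to 95 mm and grips with 3 to 60 N. Pads are 20 mm wide; open, the fingers measure 119 mm over their backs; the gripper's body (75 mm by 180 mm) begins 59 mm behind the grasp point.
Start: joints at [-1.349, 0.491, 1.559, -0, 1.092, -0.106], TCP at [201.249, -591.731, 214.661] pointing down, gripper open.
Joint ranges: [-3.1, 3.1], [-0.84, 2.19], [0.05, 2.79], [-1.13, 4.28], [0.06, 2.93], [-2.69, 2.69]. Speed limits (rad/s): [2.22, 2.22, 2.79, 3.14, 3.14, 3.14].

## Interface

Orientations are given as [roll, pitch, yaw] about the fixed x, y, z axes, in that order (R = Rz(yaw) Ry(pitch) Rx(roll)).
In Python, from cell import state, viewer, ticket, look_for, regions_of gives the robot as it stands.
- The arm moves only by the shell command python3 -m inch 'ROWS'. ROWS is JSON, a list of rows, each a list of 7 numbers: the turn, a rotation vector about the world's x, y, z in degrees, then the shift along the world's x, y, z in mm, then the opening, from -1 (shut) to 1 (fully open). In form: [[rx, ry, rz, tx, ty, tz, hand], ...]. A call has 1 to 10 rows; each row shifts and turns the commanded pose from where the row before left it; what a row does not reach is not made up. A row lasts 1/10 s, in which the tool goes at most 50 mm and 8.59 degrees, less where a joint would pass 70% of its speed; a pose out of reach is approached as far as the arm can. A call with a gripper value outside its range is refused whole. The fingers move at their own pace and stop on an object; the grip force is fixed at half the most. Time passes only in rows, so rows that do not move let the fingers close. It gives the time, the measured TCP pose, the force and the opening at its end, in the units of the state.
- state(): the state, without advancing time (a new reading comes with each control period).
- viewer.read_camera(name): name is "scene" or "top" or "wrist"; returns a dict with "color" (420x560x3 uint8, red, green, blue), "depth" (420x560 float32, mm along the optical axis (not along the pixel's ray), 0 where there is no reading), "fx", "fy", "cx", "cy" (pixels), "position" and "orientation" of the camera in the world. Camera axes: x right, y down, z forward; pixel columns grow to the right and rows downward; lengths in mm; the calibration is good to about 2 mm. A picture is of the moment at which its call begins.
- ticket.job_done(): hands the job in, once; it reports no verdict.
Trained networks look in the newest picture that a camera, given by its name, has taken for a name from the list of things; names that differ only in an ending like _2 or _b are one class to them, and where a whole thing is asked for, a point or a joint stands for the part that bears it (a point fixed in the world has none). Each returns a list of dicts, best first, with "score" (0 to 1); they miss things now and then, are a little off and sometimes report something else, mostly with a low value. They report only what shows in the picture. A call takes as long as a camera call. They do not tell look-alikes from the thing itself.
- look_for(name, camera): "box" ([left, top, right, bottom] as shares, 0 to 1, of the picture: columns of its width, rows of its height, round what is visible of it).
- regions_of(name, camera): "pixels" (420x560 bool, what is visible of it) and "box" ([left, top, right, bottom] as shares, 0 to 1, of the picture: columns of its width, rows of its height, round what is visible of it).
The state is a dict: "t": time; "joints": joint angles; "qvel": joint speeds; "tau": joint torques, N m; "eef_pos": TCP position; "tcp_rot": TCP orientation; "ft_force": force on the tool from outside, world axes, zero at the start; "moment": the same for the moment, N m; "opening": opening from 0.0 (shut) to 1.0 (fully open).
Only numpy, scipy, OpenCV 4.12 (cv2) and the standard library are available. Lean on these libraries where they do the work, as an engineer would, in place of code of your own. Each camera call takes 0.05 s, during which the arm holds its last target. There are 200 camera calls.

## Working session

There is one attempt and no reset: what is moved stays moved. The work goes in short steps, Python scripts to look and compute and a shell command to move; the robot and the scene stay as the last step left them, time stands still between calls to the robot, and variables do not carry over. Pictures are saved under pics/ and viewed, on a budget of 14 in all, crops included, one or two more only if the job needs it, and the job is handed in when it is done.

```bash
mkdir -p pics; ls; python3 - <<'E'
from cell import state, viewer
import cv2
print(state())
for n in("scene","top"):
    r=viewer.read_camera(n); print(n,r["fx"],r["fy"],r["cx"],r["cy"],r["position"],r["orientation"])
    cv2.imwrite(f"pics/{n}0.png",r["color"][:,:,::-1])
E
```

```text
pics
{'t': 0.0, 'joints': array([-1.34856725e+00,  4.91568863e-01,  1.55943598e+00, -2.78642674e-05,
        1.09167261e+00, -1.05568341e-01]), 'qvel': array([-0.00155774, -0.00084651, -0.00041897,  0.0005954 , -0.00082431,
        0.00075495]), 'tau': array([-1.10864858e-03, -6.12646508e+01, -2.58180857e+01,  6.92177704e-02,
        4.82050551e-02, -7.50116214e-05]), 'eef_pos': array([ 201.2068306 , -591.48351709,  214.06059819]), 'tcp_rot': array([-3.14150292e+00,  1.08136432e-03, -1.24298600e+00]), 'ft_force': array([ 0.31527302, -0.26301145, -0.05006407]), 'moment': array([-0.03134968,  0.0007257 , -0.03399914]), 'opening': 1.007280050737458}
scene 395.55214744602995 395.55214744602995 272.59429777792093 217.18662155157332 [761.87169101 236.96612739 626.02583816] [-2.61444754  0.00451569  2.34914295]
top 422.67371267944975 422.67371267944975 275.1544766833505 207.60914154428173 [400.33143552 -12.31108359 858.93815881] [-2.97788073 -0.00717927 -1.54819834]
```

View pics/scene0.png

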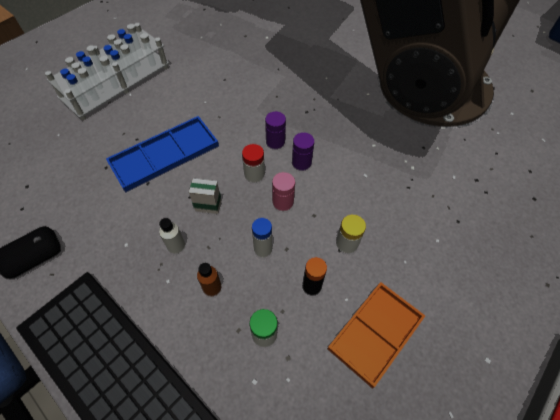

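View pics/top0.png

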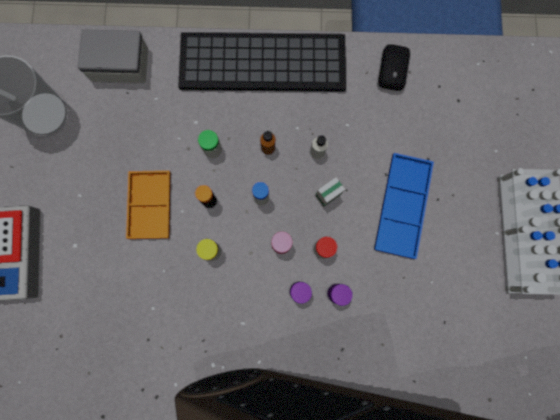

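The scene view shows the blue tray at about (163,152), the orange tray at (377,333), and the stock between them: red jar (253,160), green jar (264,325), amber bottle (208,278), blue canister (262,236), carton (205,194). In the top view these are red (327,247), green (208,140), amber (268,142), blue (261,191), carton (331,191), blue tray (405,206) and orange tray (149,205). The pink and purple jars are decoys.

```bash
cat > h.py <<'E'
import numpy as np, cv2
from scipy.spatial.transform import Rotation as R
from cell import state, viewer, look_for, regions_of
def cloud(r):
    d=r["depth"]; v,u=np.mgrid[:d.shape[0],:d.shape[1]]
    P=np.stack([(u-r["cx"])/r["fx"]*d,(v-r["cy"])/r["fy"]*d,d],-1)
    W=P@R.from_euler("xyz",r["orientation"]).as_matrix().T+r["position"]
    W[d==0]=np.nan
    return W
def topfit(W,m):
    """centre, size, long-axis angle and height of the top face of a masked thing"""
    p=W[m]; p=p[~np.isnan(p[:,0])]
    z=np.percentile(p[:,2],96); t=p[np.abs(p[:,2]-z)<5]
    (c,s,a)=cv2.minAreaRect(t[:,:2].astype(np.float32))
    if s[0]<s[1]: s=s[::-1]; a+=90
    return np.r_[c,np.median(t[:,2]),s,a%180].round(1)
E
python3 - <<'E'
from h import *
for cam in("top","scene"):
    r=viewer.read_camera(cam); W=cloud(r); print(cam)
    for n in "red_jar amber_bottle blue_canister carton blue_tray orange_tray".split():
        for g in regions_of(n,cam):
            m=g["pixels"]
            if g["score"]<.3 or m.sum()<30: continue
            v,u=np.nonzero(m)
            top=np.nanpercentile(W[m][:,2],96); k=m&(np.abs(W[...,2]-top)<5)
            print(n,round(g["score"],2),"px",int(u.mean()),int(v.mean()),"rgb",np.median(r["color"][k],0).astype(int),topfit(W,m))
E
```

```text
top
red_jar 0.92 px 325 247 rgb [160  49  44] [ 460.1 -113.1   65.6   37.3   37.2  130.8]
red_jar 0.77 px 281 242 rgb [160 131 154] [467.  -28.9  65.6  38.6  37.4  46.6]
red_jar 0.75 px 339 293 rgb [114  62 142] [ 372.2 -142.1   65.4   38.1   37.4    1.2]
red_jar 0.7 px 300 291 rgb [119  66 146] [ 3.751e+02 -6.540e+01  6.550e+01  3.630e+01  3.520e+01  2.000e-01]
blue_canister 0.84 px 260 193 rgb [ 52 104 165] [562.2  14.1  81.5  30.9  29.   20.8]
carton 0.86 px 330 191 rgb [142 149 148] [ 570.8 -123.2   61.6   45.1   29.4  126.1]
carton 0.68 px 325 247 rgb [160  49  44] [ 460.  -113.1   65.5   37.8   36.9  134.6]
blue_tray 0.62 px 403 205 rgb [ 40  90 151] [ 554.1 -279.3   12.8  207.4   85.2  168.1]
blue_tray 0.35 px 260 193 rgb [ 53 104 165] [562.2  14.2  81.5  30.6  30.1   2.1]
orange_tray 0.74 px 148 204 rgb [144 100  39] [542.5 242.8  13.2 139.2  85.5   2.6]
orange_tray 0.57 px 208 249 rgb [160 163  60] [450.1 111.7  65.6  39.7  37.4  92.4]
orange_tray 0.55 px 206 195 rgb [160 116  48] [553.9 119.7  81.5  30.5  28.4   4.6]
scene
red_jar 0.77 px 275 130 rgb [ 80  32 108] [ 373.2 -
[... 174 characters left out ...]
6  29.7  28.5 134.4]
red_jar 0.68 px 283 191 rgb [158  99 124] [468.3 -30.8  66.2  38.5  38.1  43.5]
red_jar 0.63 px 253 162 rgb [154  26  24] [ 460.8 -114.9   66.3   38.    38.   158.8]
amber_bottle 0.55 px 208 279 rgb [15 15 15] [671.6   1.6  80.6  17.7  15.6 126.9]
blue_canister 0.87 px 262 236 rgb [ 29  68 156] [562.6  11.7  82.5  30.7  30.1  67.1]
carton 0.6 px 204 195 rgb [138 141 139] [ 571.2 -124.3   62.6   44.5   32.1  127.4]
blue_tray 0.96 px 161 153 rgb [ 19  46 112] [ 553.7 -280.4   13.5  205.2   87.1  168.2]
orange_tray 0.69 px 161 153 rgb [ 21  52 122] [ 553.4 -280.6   13.6  206.1   87.7  168.2]
orange_tray 0.65 px 375 334 rgb [142  79  32] [541.7 240.8  14.3 139.   83.9   2.6]
```

```bash
python3 - <<'E'
from h import *
for cam,pts in(("top",dict(green=(208,140),amber=(268,142),white=(320,144),yellow=(207,249))),("scene",dict(green=(264,323),amber=(208,278),white=(172,235),yellow=(352,227)))):
    r=viewer.read_camera(cam); W=cloud(r)
    for n,(u,v) in pts.items():
        m=np.zeros(W.shape[:2],bool); m[v-22:v+22,u-18:u+18]=1; m&=W[...,2]>20
        print(cam,n,topfit(W,m))
    for g in regions_of("green_jar",cam): print(g["score"],np.array(g["box"])*[560,420,560,420])
E
python3 -m inch '[[0,0,-5,21.6,39.8,0,0.26],[0,0,-5,21.6,39.8,0,0.26],[0,0,-5,21.6,39.8,0,0.26],[0,0,-5,21.6,39.8,0,0.26],[0,0,-5,21.6,39.8,0,0.26],[0,0,-5,21.6,39.8,0,0.26],[0,0,-0.8,21.6,39.8,0,0.26],[0,0,0,21.6,39.8,0,0.26],[0,0,0,21.6,39.8,0,0.26],[0,0,0,21.6,39.8,0,0.26]]'
```

```text
top green [664.3 120.   65.5  38.1  37.7  78. ]
top amber [671.    3.   79.4  17.6  17.6  44.1]
top white [ 663.6 -100.6   79.1   16.9   16.6  135.7]
top yellow [450.2 111.7  65.7  39.8  37.5  89.6]
0.78 [198.128 132.3   223.496 156.912]
scene green [664.3 117.5  66.7  38.5  38.3  41.6]
scene amber [671.4   1.   80.6  18.2  17.2 140. ]
scene white [ 664.5 -102.4   80.6   17.7   17.7  175.9]
scene yellow [451.1 109.5  66.5  38.8  38.3 139.1]
0.83 [250.88  311.22  274.904 347.382]
t: 2.0
eef_pos: [417.9, -192.1, 214.9]
tcp_rot: [-3.141, -0.0, -1.781]
ft_force: [0.9, -0.4, -0.2]
opening: 0.629
```

```bash
python3 -m inch '[[0,0,0,21.3,39,0,0.26],[0,0,0,21.3,39,0,0.26],[0,0,0,0,0,0,0.26],[0,0,0,0,0,0,0.26]]'; python3 - <<'E'
from h import *
r=viewer.read_camera("wrist"); W=cloud(r); cv2.imwrite("pics/w1.png",r["color"][:,:,::-1]); print(r["position"],r["orientation"],state()["eef_pos"])
for n in ("red_jar","carton","blue_tray"):
  for g in regions_of(n,"wrist"):
    v,u=np.nonzero(g["pixels"]); print(n,g["score"],int(u.mean()),int(v.mean()),topfit(W,g["pixels"]),np.median(r["color"][g["pixels"]],0))
E
```

```text
t: 2.4
eef_pos: [460.0, -115.1, 214.7]
tcp_rot: [3.142, -0.0, -1.778]
ft_force: [-0.8, -0.3, -0.1]
opening: 0.633
[ 534.77231155 -129.01075635  384.79287896] [ 2.86317730e+00 -7.99795047e-04 -1.77804768e+00] [ 459.68308525 -115.88184012  214.64745582]
red_jar 0.75 199 204 [466.  -27.9  68.   38.5  38.5  73.6] [234. 159. 187.]
red_jar 0.61 316 262 [ 371.2 -136.1   68.    40.4   31.3  172.6] [ 96.  47. 115.]
red_jar 0.57 277 196 [ 458.5 -112.4   68.    38.9   37.9  167. ] [222.5  64.   58. ]
blue_tray 0.68 412 83 [ 533.9 -274.    15.5  169.8   85.2  168.2] [ 62. 124. 225.]
```

View pics/w1.png

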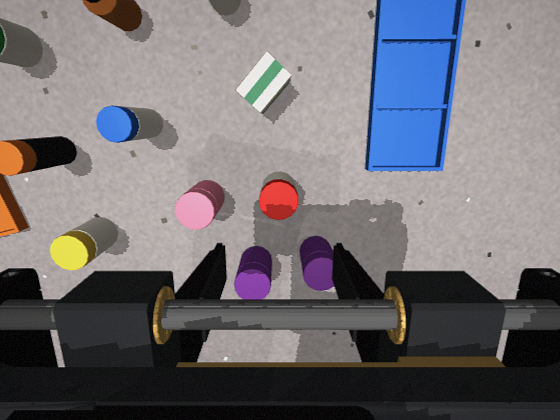

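The wrist view shows the red cap at (277,196), pink at (199,204), the purple jars behind it and the blue tray at top right. The jar's top measures z=68 in this view and 66 in the two others, which agrees. I'll descend and grip.

```bash
python3 -m inch '[[0,0,0,-0.2,2,-45,0.26],[0,0,0,0,0,-45,0.26],[0,0,0,0,0,-45,0.26],[0,0,0,0,0,-35,0.26],[0,0,0,0,0,-20,0.26],[0,0,0,0,0,0,-1],[0,0,0,0,0,0,-1],[0,0,0,0,0,0,-1],[0,0,0,0,0,0,-1]]'
```

```text
t: 3.5
eef_pos: [460.2, -114.2, 25.9]
tcp_rot: [-3.139, -0.001, -1.781]
ft_force: [-0.8, -1.4, 3.7]
opening: 0.417
```

```bash
python3 -m inch '[[0,0,0,0,0,20,-1],[0,0,0,0,0,30,-1],[0,0,0,0,0,20,-1],[0,0,0,8,-40,0,-1],[0,0,0,8,-40,0,-1],[0,0,0,8,-40,0,-1],[0,0,0,4.9,-32.5,0,-1],[0,0,0,0,0,-25,-1],[0,0,0,0,0,-25,-1],[0,0,0,0,0,-13,-1]]'; python3 -m inch '[[0,0,0,0,0,-2,-1],[0,0,0,0,0,0,-1]]'
```

```text
t: 4.5
eef_pos: [488.0, -266.2, 30.9]
tcp_rot: [3.141, 0.0, -1.781]
ft_force: [1.0, 0.6, 0.5]
opening: 0.419
t: 4.7
eef_pos: [488.8, -266.2, 30.2]
tcp_rot: [-3.141, -0.0, -1.78]
ft_force: [-0.2, 1.3, -0.2]
opening: 0.418
```

```bash
python3 -m inch '[[0,0,0,0,0,-1,-1],[0,0,0,0,0,0,0.26],[0,0,0,0,0,0,0.26],[0,0,0,0,0,0,0.26],[0,0,0,0,0,30,0.26],[0,0,0,0,0,50,0.26],[0,0,0,0,0,50,0.26],[0,0,0,26,38.3,20,0.26],[0,0,0,26,38.3,20,0.26],[0,0,0,26,38.3,16,0.26]]'; python3 -m inch '[[0,0,0,26,38.3,0,0.26],[0,0,0,26,38.3,0,0.26],[0,0,0,26,38.3,0,0.26],[0,0,0,26.6,38.6,0,0.26],[0,0,0,0,0,0,0.26],[0,0,0,0,0,0,0.26]]'; python3 - <<'E'
from h import *
r=viewer.read_camera("wrist"); W=cloud(r); print(state()["eef_pos"],r["position"])
cv2.imwrite("pics/w2.png",r["color"][:,:,::-1])
r=viewer.read_camera("scene");cv2.imwrite("pics/s2.png",cv2.resize(r["color"][60:330,90:420,::-1],None,fx=2,fy=2))
m=(W[...,2]>50)&(W[...,2]<95); n,l,s,c=cv2.connectedComponentsWithStats(m.astype(np.uint8))
for i in range(1,n):
    if s[i,4]>80: print(c[i].astype(int),s[i,4],topfit(W,l==i))
E
```

```text
t: 5.7
eef_pos: [566.8, -150.8, 216.2]
tcp_rot: [-3.14, -0.0, -1.782]
ft_force: [0.2, -1.7, 0.3]
opening: 0.631
t: 6.3
eef_pos: [670.6, 2.4, 213.9]
tcp_rot: [3.141, -0.0, -1.779]
ft_force: [-0.4, 0.3, 0.0]
opening: 0.63
[670.2841798    1.38936031 214.06652412] [745.49359376 -11.59693788 383.94902422]
[380 182] 858 [663.5 -99.2  82.   18.1  17.9 157.4]
[278 196] 740 [669.9   4.3  82.1  18.3  17.6  83.6]
[169 226] 1320 [662.9 121.   67.9  39.2  39.   82.6]
[412 258] 1027 [ 569.6 -121.2   64.2   43.6   31.9  126.4]
[289 289] 531 [572.6  12.9  83.6  26.9   8.2  78.7]
[340 351] 671 [476.8 -29.3  68.   39.1  20.4  80.4]
```

View pics/s2.png

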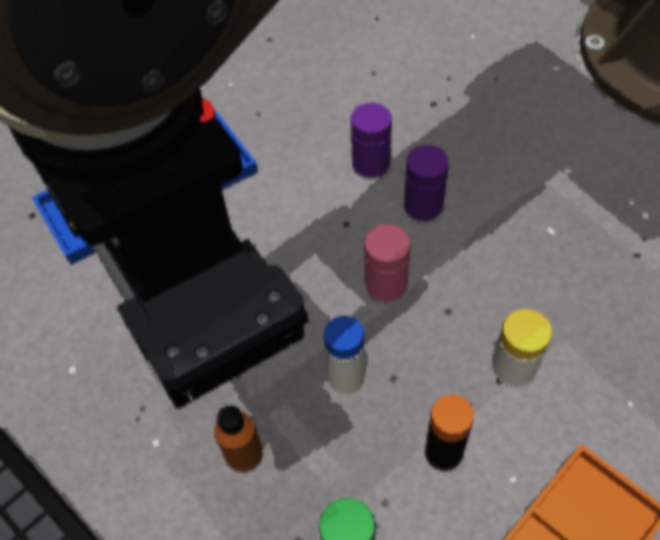

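View pics/w2.png

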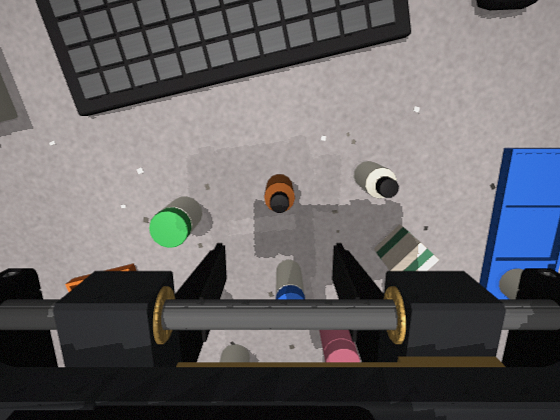

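In the scene crop (2x) the red cap shows in the near end of the blue tray at (205,110). The wrist view has the amber cap at (278,196), centred between the fingers. I'll grip it.

```bash
python3 -m inch '[[0,0,0,0,0.8,-45,0.26],[0,0,0,0,0,-45,0.26],[0,0,0,0,0,-45,0.26],[0,0,0,0,0,-35,0.26],[0,0,0,0,0,-23,0.26],[0,0,0,0,0,0,-1],[0,0,0,0,0,0,-1],[0,0,0,0,0,0,-1],[0,0,0,0,0,0,-1],[0,0,0,0,0,0,-1]]'
```

```text
t: 7.4
eef_pos: [671.4, 2.1, 23.0]
tcp_rot: [-3.139, -0.0, -1.781]
ft_force: [-1.6, -1.5, 8.2]
opening: 0.331
```

```bash
python3 -m inch '[[0,0,0,0,0,20,-1],[0,0,0,0,0,35,-1],[0,0,0,0,0,35,-1],[0,0,0,0,0,20,-1],[0,0,0,-7.4,-42.4,0,-1],[0,0,0,-7.4,-42.4,0,-1],[0,0,0,-7.4,-42.4,0,-1],[0,0,0,-7.4,-42.4,0,-1],[0,0,0,-7.4,-42.4,0,-1],[0,0,0,-7.4,-42.4,0,-1]]'; python3 -m inch '[[0,0,0,-7.2,-42.4,0,-1],[0,0,0,0,0,-35,-1],[0,0,0,0,0,-35,-1],[0,0,0,0,0,-25,-1],[0,0,0,0,0,-9,-1],[0,0,0,0,0,-2,-1],[0,0,0,0,0,0,-1]]'
```

```text
t: 8.4
eef_pos: [625.9, -253.7, 132.1]
tcp_rot: [-3.141, -0.0, -1.78]
ft_force: [0.3, 0.2, -1.1]
opening: 0.332
t: 9.1
eef_pos: [619.5, -294.5, 26.4]
tcp_rot: [-3.141, -0.0, -1.78]
ft_force: [-0.0, 0.4, -0.1]
opening: 0.329
```

```bash
python3 -m inch '[[0,0,0,0,0,-0.7,-1],[0,0,0,0,0,0,0.26],[0,0,0,0,0,0,0.26],[0,0,0,0,0,0,0.26],[0,0,0,0,0,20,0.26],[0,0,0,0,0,50,0.26],[0,0,0,0,0,50,0.26],[0,0,0,0,0,35,0.26],[0,0,0,-8.2,43.8,20,0.26],[0,0,0,-8.2,43.8,15,0.26]]'; python3 -m inch '[[0,0,0,-8.2,43.8,0,0.26],[0,0,0,-8.2,43.8,0,0.26],[0,0,0,-8.2,43.8,0,0.26],[0,0,0,-8.2,43.8,0,0.26],[0,0,0,-8.1,44,0,0.26],[0,0,0,0,0,0,0.26],[0,0,0,0,0,0,0.26]]'; python3 - <<'E'
from h import *
r=viewer.read_camera("wrist"); W=cloud(r); print(state()["eef_pos"],r["position"])
cv2.imwrite("pics/w3.png",r["color"][:,:,::-1])
m=(W[...,2]>50)&(W[...,2]<95); n,l,s,c=cv2.connectedComponentsWithStats(m.astype(np.uint8))
for i in range(1,n):
    if s[i,4]>80: print(c[i].astype(int),s[i,4],topfit(W,l==i))
E
```

```text
t: 10.1
eef_pos: [602.5, -206.7, 216.2]
tcp_rot: [-3.14, -0.0, -1.783]
ft_force: [0.5, 0.1, 0.4]
opening: 0.629
t: 10.8
eef_pos: [561.8, 13.1, 214.9]
tcp_rot: [-3.141, -0.0, -1.779]
ft_force: [-0.1, 0.0, -1.1]
opening: 0.627
[561.97485998  12.21003255 214.77563253] [636.46185332  -0.85869725 385.06895914]
[377  66] 1073 [662.8 -99.2  81.9  18.3  18.  103.6]
[146 117] 1646 [662.5 121.   67.9  38.9  38.9 128.1]
[411 161] 1633 [ 569.4 -121.1   64.2   44.2   30.9  126.5]
[278 200] 1007 [561.4  15.6  84.   31.   30.5 168.4]
[547 211] 890 [ 488.4 -249.5   71.8   34.8   12.6  177.5]
[177 229] 1149 [552.8 121.7  84.   31.   30.7 175.3]
[325 273] 484 [467.7 -16.3  68.   37.2  16.5 176.7]
```

View pics/w3.png

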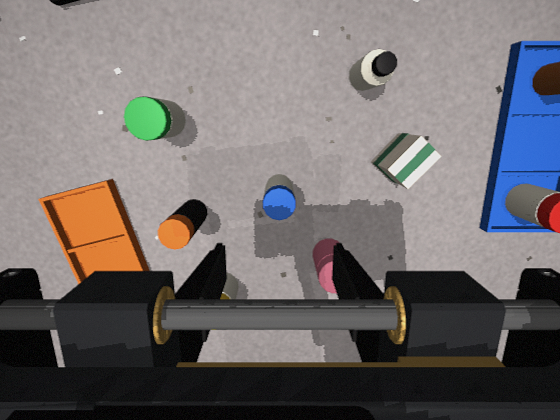

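The wrist view has the blue cap at (278,200), centred between the fingers. The amber bottle and red jar stand in the end compartments of the blue tray at right, and the red cap's top at z=72 confirms it is on the floor.

```bash
python3 -m inch '[[0,0,0,0,0.8,-45,0.26],[0,0,0,0,0,-45,0.26],[0,0,0,0,0,-45,0.26],[0,0,0,0,0,-35,0.26],[0,0,0,0,0,-20,0.26],[0,0,0,0,0,0,-1],[0,0,0,0,0,0,-1],[0,0,0,0,0,0,-1],[0,0,0,0,0,0,-1],[0,0,0,0,0,0,-1]]'
```

```text
t: 11.85
eef_pos: [562.5, 12.9, 25.9]
tcp_rot: [-3.139, -0.0, -1.78]
ft_force: [-0.1, -1.8, 8.6]
opening: 0.332
```

```bash
python3 -m inch '[[0,0,0,0,0,20,-1],[0,0,0,0,0,35,-1],[0,0,0,0,0,35,-1],[0,0,0,0,0,20,-1],[0,0,0,-1.2,-42,0,-1],[0,0,0,-1.2,-42,0,-1],[0,0,0,-1.2,-42,0,-1],[0,0,0,-1.2,-42,0,-1],[0,0,0,-1.2,-42,0,-1],[0,0,0,-1.2,-42,0,-1]]'; python3 -m inch '[[0,0,0,-1,-41.8,0,-1],[0,0,0,0,0,-35,-1],[0,0,0,0,0,-35,-1],[0,0,0,0,0,-25,-1],[0,0,0,0,0,-9,-1],[0,0,0,0,0,-2,-1],[0,0,0,0,0,0,-1]]'; python3 -m inch '[[0,0,0,0,0,-0.7,-1],[0,0,0,0,0,0,0.26],[0,0,0,0,0,0,0.26],[0,0,0,0,0,0,0.26],[0,0,0,0,0,20,0.26],[0,0,0,0,0,50,0.26],[0,0,0,0,0,50,0.26],[0,0,0,0,0,50,0.26],[0,0,0,0,0,17,0.26]]'
```

```text
t: 12.85
eef_pos: [554.3, -240.5, 135.2]
tcp_rot: [-3.141, -0.0, -1.78]
ft_force: [0.5, 0.3, -0.5]
opening: 0.334
t: 13.55
eef_pos: [553.9, -280.7, 29.5]
tcp_rot: [-3.141, -0.0, -1.78]
ft_force: [-0.9, -0.5, -0.8]
opening: 0.333
t: 14.45
eef_pos: [554.7, -281.3, 220.4]
tcp_rot: [-3.135, -0.003, -1.78]
ft_force: [0.6, 0.1, 0.4]
opening: 0.629
```

```bash
python3 -m inch '[[0,0,2,12.2,44.4,0,0.26],[0,0,2,12.2,44.4,0,0.26],[0,0,2,12.2,44.4,0,0.26],[0,0,2,12.2,44.4,0,0.26],[0,0,2,12.2,44.4,0,0.26],[0,0,2,12.2,44.4,0,0.26],[0,0,2.6,12.2,44.4,0,0.26],[0,0,0,12.2,44.4,0,0.26],[0,0,0,12.2,44.4,0,0.26],[0,0,0,0,0,0,0.26]]';  python3 -m inch '[[0,0,0,0,0,0,0.26],[0,0,0,0,0,0,0.26]]'; python3 - <<'E'
from h import *
r=viewer.read_camera("wrist"); W=cloud(r); print(state()["eef_pos"],r["position"])
m=(W[...,2]>50)&(W[...,2]<95); n,l,s,c=cv2.connectedComponentsWithStats(m.astype(np.uint8))
for i in range(1,n):
    if s[i,4]>80: print(c[i].astype(int),s[i,4],topfit(W,l==i))
E
```

```text
t: 15.45
eef_pos: [663.8, 123.9, 214.5]
tcp_rot: [-3.141, 0.001, -1.521]
ft_force: [-0.3, -0.6, -1.3]
opening: 0.627
t: 15.65
eef_pos: [663.2, 118.0, 214.9]
tcp_rot: [3.141, -0.0, -1.526]
ft_force: [-1.1, -0.1, 0.0]
opening: 0.629
[663.24557851 117.69237119 214.98377039] [739.5777944  123.48186769 384.9557524 ]
[61 16] 4088 [816.  320.8  64.7 101.8  25.8  92.9]
[277 197] 1275 [663.  121.5  68.   38.9  38.9  36.8]
[493 206] 1025 [662.6 -98.9  81.9  19.3  17.7  52.2]
[498 282] 853 [ 573.4 -125.8   64.3   32.4   31.6   36.7]
[272 289] 519 [564.4 122.5  83.8  27.1   8.2  90.2]
[276 357] 193 [466.8 113.9  61.4  24.9   6.1  91.2]
```

```bash
python3 -m inch '[[0,0,0,0,1,-45,0.26],[0,0,0,0,0,-45,0.26],[0,0,0,0,0,-45,0.26],[0,0,0,0,0,-35,0.26],[0,0,0,0,0,-20,0.26],[0,0,0,0,0,0,-1],[0,0,0,0,0,0,-1],[0,0,0,0,0,0,-1],[0,0,0,0,0,0,-1],[0,0,0,0,0,0,-1]]'
```

```text
t: 16.7
eef_pos: [664.3, 119.6, 26.8]
tcp_rot: [-3.139, -0.0, -1.526]
ft_force: [0.5, -2.8, 7.8]
opening: 0.415
```

```bash
python3 -m inch '[[0,0,0,0,0,20,-1],[0,0,0,0,0,40,-1],[0,0,0,0,0,40,-1],[0,0,0,-22,30.7,0,-1],[0,0,0,-22,30.7,0,-1],[0,0,0,-22,30.7,0,-1],[0,0,0,-21.8,30.6,0,-1],[0,0,0,0,0,-35,-1],[0,0,0,0,0,-35,-1],[0,0,0,0,0,-20,-1]]'; python3 -m inch '[[0,0,0,0,0,-5,-1],[0,0,0,0,0,-1,-1],[0,0,0,0,0,0,-1]]'; python3 -m inch '[[0,0,0,0,0,-0.7,-1],[0,0,0,0,0,0,0.26],[0,0,0,0,0,0,0.26],[0,0,0,0,0,0,0.26],[0,0,0,0,0,20,0.26],[0,0,0,0,0,50,0.26],[0,0,0,0,0,50,0.26],[0,0,0,0,0,50,0.26],[0,0,0,0,0,16,0.26]]'
```

```text
t: 17.7
eef_pos: [574.6, 242.9, 33.4]
tcp_rot: [3.14, -0.0, -1.525]
ft_force: [-0.5, -0.8, -0.9]
opening: 0.413
t: 18.0
eef_pos: [575.6, 242.8, 30.0]
tcp_rot: [-3.141, 0.0, -1.526]
ft_force: [-2.2, 0.0, 3.7]
opening: 0.415
t: 18.9
eef_pos: [577.0, 243.1, 219.7]
tcp_rot: [-3.135, 0.002, -1.526]
ft_force: [0.3, -0.2, -0.2]
opening: 0.629
```

```bash
python3 -m inch '[[0,0,4.25,-0.7,-45.75,0,0.4],[0,0,4.25,-0.7,-45.75,0,0.4],[0,0,4.25,-0.7,-45.75,0,0.4],[0,0,4.25,-0.7,-45.75,0,0.4],[0,0,4.25,-0.7,-45.75,0,0.4],[0,0,4.25,-0.7,-45.75,0,0.4],[0,0,4.25,-0.7,-45.75,0,0.4],[0,0,4.25,-0.7,-45.75,0,0.4],[0,0,0,0,0,0,0.4],[0,0,0,0,0,0,0.4]]'; python3 -m inch '[[0,0,0,0,0,0,0.4]]'; python3 - <<'E'
from h import *
r=viewer.read_camera("wrist"); W=cloud(r); print(state()["eef_pos"],r["position"])
cv2.imwrite("pics/w4.png",r["color"][:,:,::-1])
m=(W[...,2]>50)&(W[...,2]<95); n,l,s,c=cv2.connectedComponentsWithStats(m.astype(np.uint8))
for i in range(1,n):
    if s[i,4]>80: print(c[i].astype(int),s[i,4],topfit(W,l==i))
E
```

```text
t: 19.9
eef_pos: [569.8, -124.2, 214.0]
tcp_rot: [3.141, 0.0, -0.935]
ft_force: [0.5, 0.1, 0.7]
opening: 0.703
t: 20.0
eef_pos: [569.9, -122.6, 214.2]
tcp_rot: [3.142, 0.0, -0.932]
ft_force: [0.4, 0.1, -0.0]
opening: 0.703
[ 570.04504325 -122.25958278  214.23067049] [631.15051386 -74.5796494  384.3179401 ]
[45 54] 2064 [552.4 121.5  83.9  31.7  31.5 146. ]
[319 107] 904 [662.3 -99.3  81.9  18.3  17.7 126.3]
[ 18 155] 1486 [451.2 107.3  67.9  39.3  29.   24.8]
[279 197] 1378 [ 569.2 -121.    64.1   43.7   30.   126.9]
[147 223] 1353 [465.7 -27.5  68.   39.1  38.5 170.5]
[434 256] 906 [ 618.5 -289.8   85.9   18.8   13.8  126.8]
[388 283] 153 [ 563.5 -268.9   83.7    4.9    2.1  125.3]
[199 346] 350 [ 373.9 -152.    68.1   36.3   14.9   15.2]
[338 337] 555 [ 481.4 -267.6   72.2   39.3   24.7  125.3]
```

View pics/w4.png

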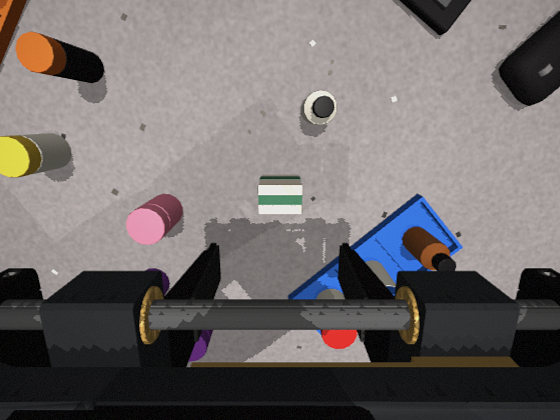

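The carton at (279,197) is square to the jaws. The three blue-tray items stand at lower right.

```bash
python3 -m inch '[[0,0,0,-0.3,0.7,-45,0.4],[0,0,0,0,0,-45,0.4],[0,0,0,0,0,-45,0.4],[0,0,0,0,0,-35,0.4],[0,0,0,0,0,-20,0.4],[0,0,0,0,0,0,-1],[0,0,0,0,0,0,-1],[0,0,0,0,0,0,-1],[0,0,0,0,0,0,-1],[0,0,0,0,0,0,-1]]'
```

```text
t: 21.05
eef_pos: [570.5, -122.6, 25.7]
tcp_rot: [-3.14, -0.002, -0.932]
ft_force: [0.9, 2.4, 7.3]
opening: 0.462
```

```bash
python3 -m inch '[[0,0,0,0,0,25,-1],[0,0,0,0,0,45,-1],[0,0,0,0,0,45,-1],[0,0,-4.25,-7.75,45.3,0,-1],[0,0,-4.25,-7.75,45.3,0,-1],[0,0,-4.25,-7.75,45.3,0,-1],[0,0,-4.25,-7.75,45.3,0,-1],[0,0,-4.25,-7.75,45.3,0,-1],[0,0,-4.25,-7.75,45.3,0,-1],[0,0,-4.25,-7.75,45.3,0,-1]]'; python3 -m inch '[[0,0,-4.25,-7.75,45.3,0,-1],[0,0,0,0,0,-20,-1],[0,0,0,0,0,-40,-1],[0,0,0,0,0,-35,-1],[0,0,0,0,0,-12,-1],[0,0,0,0,0,-4,-1],[0,0,0,0,0,0,-1]]'
```

```text
t: 22.05
eef_pos: [514.9, 196.2, 140.0]
tcp_rot: [-3.14, -0.0, -1.455]
ft_force: [1.3, -0.3, -0.5]
opening: 0.461
t: 22.75
eef_pos: [507.9, 239.7, 29.4]
tcp_rot: [-3.141, 0.0, -1.526]
ft_force: [-0.3, -0.1, -1.3]
opening: 0.462
```

Release, rise clear, and move aside for the final views.

```bash
python3 -m inch '[[0,0,0,0,0,-0.7,-1],[0,0,0,0,0,0,0.4],[0,0,0,0,0,0,0.4],[0,0,0,0,0,0,0.4],[0,0,0,0,0,20,0.4],[0,0,0,0,0,50,0.4],[0,0,0,0,0,50,0.4],[0,0,0,0,0,50,0.4],[0,0,0,0,0,30,0.4],[0,0,0,-20,35,0,0.4]]'; python3 -m inch '[[0,0,0,-20,42,0,0.4],[0,0,0,-20,42,0,0.4],[0,0,0,-20,42,0,0.4],[0,0,0,-20,42,0,0.4],[0,0,0,-20,42,0,0.4],[0,0,0,-20,42,0,0.4],[0,0,0,0,0,0,0.4],[0,0,0,0,0,0,0.4],[0,0,0,0,0,0,0.4]]'; python3 - <<'E'
from h import *
for cam in("top","scene"):
    r=viewer.read_camera(cam); W=cloud(r); cv2.imwrite(f"pics/{cam}9.png",r["color"][:,:,::-1])
    print(cam)
    m=(W[...,2]>40)&(W[...,2]<95)&(W[...,0]>340)&(W[...,0]<720)&(abs(W[...,1])<340); n,l,s,c=cv2.connectedComponentsWithStats(m.astype(np.uint8))
    for i in range(1,n):
        if s[i,4]>80: print(c[i].astype(int),topfit(W,l==i))
E
```

```text
t: 23.75
eef_pos: [490.5, 273.5, 232.2]
tcp_rot: [-3.134, 0.002, -1.53]
ft_force: [0.3, 0.9, -1.3]
opening: 0.704
t: 24.65
eef_pos: [368.1, 525.9, 227.5]
tcp_rot: [3.141, -0.001, -1.526]
ft_force: [-0.3, -0.1, 0.2]
opening: 0.698
top
[319 143] [ 664.1 -101.1   78.9   17.9   16.9  133.5]
[417 168] [ 618.2 -293.6   83.4   17.3   17.3   44.5]
[142 182] [575.9 242.3  69.4  38.3  38.1   8. ]
[204 194] [554.  120.3  81.6  30.4  29.7 136. ]
[413 199] [ 552.9 -278.9   85.2   31.6   30.    92.7]
[141 217] [508.5 239.6  65.7  44.6  29.4  91.8]
[405 233] [ 489.1 -265.2   69.4   38.8   37.9   64.7]
[281 241] [468.4 -29.4  65.6  37.8  37.7   1.4]
[207 249] [450.1 111.4  65.5  39.   37.6  91.1]
[300 292] [374.2 -66.2  65.5  38.   37.1   0.9]
[341 294] [ 372.7 -141.6   65.5   38.4   38.2   45.7]
scene
[187 121] [ 489.7 -266.5   70.3   39.    38.8  129.4]
[275 123] [ 372.8 -143.3   66.1   38.4   38.4   28.2]
[155 132] [ 553.6 -281.    86.3   31.    30.9  106.3]
[302 144] [375.4 -68.8  66.4  38.4  37.   43.7]
[123 150] [ 620.  -293.6   84.3   17.5   17.4  141.5]
[283 185] [468.4 -30.7  66.4  38.5  38.1  43. ]
[351 228] [451.  109.6  66.3  38.5  38.   85.7]
[168 230] [ 664.7 -102.9   80.7   18.5   17.    16.1]
[314 271] [554.1 119.   82.4  30.4  30.   42.9]
[396 306] [508.1 238.1  66.8  44.1  30.9  92.8]
[369 340] [575.3 241.2  70.7  38.7  37.9  62.1]
```

View pics/top9.png

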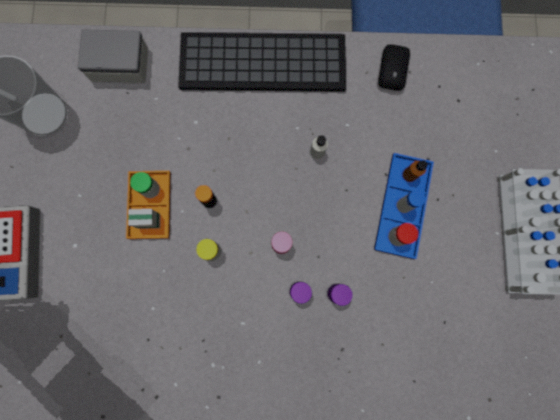

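View pics/scene9.png

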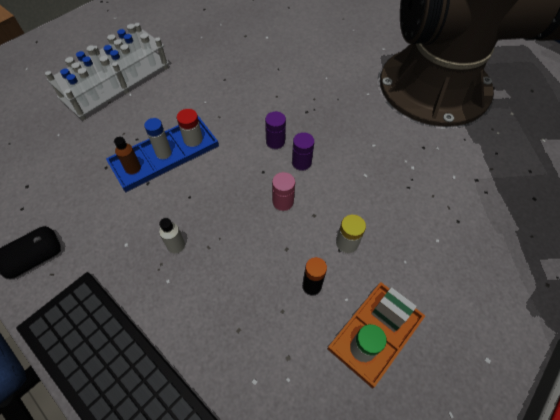

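The final views show the blue tray holding red (187,121), blue (155,132) and amber (123,150) in the scene view. The orange tray holds green (369,340) and the carton (396,306). Each stands upright and centred in its own compartment, the others haven't moved, and the arm is clear.

```bash
python3 -c "
from cell import ticket; print(ticket.job_done())"
```

```text
the job is handed in; nothing more can be done
None
```

Both kits are made up and the job is handed in at about 25 s of the 115 s allowed.

- **Blue tray:** the red-capped jar, blue-capped canister and amber bottle are in the near, middle and far compartments.
- **Orange tray:** the green-capped jar is in the far compartment and the carton in the near one.

In the last top and scene views, all five stand upright, within about 2 mm of their compartment centres. Their tops are about 4 mm higher than on the bench, so they rest on the tray floors. The yellow-capped jar, white bottle and black canister measured within about 1 mm of where they started, and the pink and purple jars within about 2 mm. Nothing fell, and the arm was clear of everything.

The three cameras differed by up to about 4 mm in position and about 2–3 mm in height, so I averaged the positions for the grasps. No check failed.

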